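Find the worn spring foot and drop its tag

ROBOT

A 6-joint arm with a two-finger parallel gripper is mounted at the origin on a cart in front of the work surface, level with it; the furniture and walls round the work are solid. World frame = base frame: x ahead of the robot, y to its left, z up, the work surface at z = 0. Lengths are in mm, angles in degrees, forces in N, time in s.
With the tool pointing down it reaches from about 350 to 850 mm from the base axis. Payload 8.1 kg.
Tool frame: the origin (TCP) lies on the mounting face of the last link; the fingertips stand 173 mm ahead of it and the grasp point (between the pads) lies 155 mm ahead of it; z points along the fingers, y is the direction in which the jaws open and shut (so a half turn about z gives the same grasp; the last joint's range is limited). The gripper opens to 85 mm and grips with 20 to 120 N. Pads are 22 mm wide; open, the fingers measure 114 mm over their backs; the gripper's body (76 mm by 85 mm) begins 54 mm behind the grasp point. The pads swing forward as they close: fully open they stand 13 mm farther back than shut.
Start: joints at [-76.341, 7.471, 85.268, -0, 87.261, -4.893], TCP at [190.923, -568.819, 404.692] pointing down, gripper open.
Joint ranges: [-169.43, 169.43], [-51.17, 129.36], [1.28, 143.12], [-76.62, 256.62], [0, 156.53], [-152.29, 152.29]. Speed limits (degrees/s): [136.94, 136.94, 159.86, 180, 180, 180].

INTERFACE

Orientations are given as [roll, pitch, yaw] about the fixed x, y, z axes, in that order (R = Rz(yaw) Ry(pitch) Rx(roll)).
In Python, from bench import * gives the robot as it stands.
- The arm moves only by the tool arm_command, never from a script. Its argument "plan" is a list of rows, each an object of numbers: "jaw": the closure, from 0 (fully open) to 1 (shut); "dx", "dy", "dz": the shift along the tool's x, y, z in mm; "wx", "wy", "wz": the turn, a rotation vector about the tool's x, y, z in rad. A call has 1 to 12 rows; each row is the pose to reach, as a shift and turn from the pose commanded when the call began, along the tool's axes at that moment; what a row does not reach only later rows make up. A row lasts 1/10 s, in which the tool goes at most 50 mm and 8.59 degrees, less where a joint would pass 70% of its speed; a pose out of reach is approached as far as the arm can. A call with a gripper value outside its range is refused whole. The fingers move at their own pace and stop on an object; "squeeze" is the grip in N (left out, the last holds). Time passes only in rows, so rows that repeat a pose let the fingers close. It gives the time, the measured TCP pose, the force and the opening at its end, in the units of the state.
- sense(): the state, without advancing time (a new reading comes with each control period).
- snapshot(name): name is "scene" or "top" or "wrist"; returns a dict with "pixels" (400x640x3 uint8, red, green, blue), "fx", "fy", "cx", "cy" (pixels), "k1" (the pictures are not rectified: a ray, as slopes to the right and down, at radius r is drawn at 1 + k1 r^2 times it, then the intrinsics apply), "extrinsics" (4x4, takes a point from camera to world coordinates). Camera axes: x right, y up, looking along -z (the intrinsics and any distortion apply to the point x, -y, -z); pixel columns grow to the right and rows downward; lengths in mm; the calibration is good to about 2 mm. A picture is of the moment at which its call begins. There is no depth.
- hand_in(): hands the job in, once; it reports no verdict.
Trained networks look in the newest picture that a camera, given by its name, has taken for a name from the list of things; names that differ only in an ending like _2 or _b are one class to them, and where a whole thing is asked for, a point or a joint stands for the part that bears it (a point fixed in the world has none). Each returns a list of dicts, best first, with "score" (0 to 1); they miss things now and then, are a little off and sometimes report something else, mostly with a low value. They report only what shows in the picture. A call takes as long as a camera call.
- recognise(camera, target): "box" ([left, top, width, height] in pixels, round what is visible of it).
- pinpoint(camera, target): "pixel" ([column, row] in pixels: a listed point, or the origin of a listed thing).
The state is a dict: "time": time; "joint_pos": joint angles; "qd": joint speeds; "joint_efforts": joint torques, N m; "tool_pos": TCP position; "tcp_rot": TCP orientation; "ft_force": force on the tool from outside, world axes, zero at the start; "wrist_torque": the same for the moment, N m; "finger_gap": finger opening in mm.
Only numpy, scipy, OpenCV 4.12 (cv2) and the standard library are available. Lean on these libraries where they do the work, as an engineer would, in place of code of your own. Each camera call takes 0.05 s, during which the arm holds its last target.

TASK

Three spring feet of a balance table are screwed to the check rail, and one has gone soft. With the fingertips, press down the round pads one after another, from left to right, each well down its travel, to feel which is the softest, then push the steel tag in front of that foot all the way down and move clear. Leave the other two tags up, and do not lift or shift the loose things that stand about.

Things in the scene. Friction and masses are not known exactly. Their poses are not given: they have to be found in the camera images.
- pad_top_left (a point): Centre of the upper face of the left foot's round pad when it is not pressed (a point fixed to the rail, 62 mm above the worktop). Pad: 40 mm across, 16 mm thick, aluminium with a black rubber top, on a coil spring; it goes straight down up to 12 mm. The point's x axis points from tag to pad, its y axis along the rail to the left (the rail is turned by up to about 0.3 rad, its right end nearer the robot).
- tag_top_left (a point): Centre of the upper edge of the left foot's tag when it is up (a point fixed to the rail, 55 mm above the worktop). Tag: upright steel plate, 28 mm along the rail, 10 mm thick at its top, in a guide block 60 mm from its pad's centre on the robot's side; it goes straight down 12 mm, ending 3 mm proud of its guide, against about 4 N of friction, and stays where it is pushed.
- pad_top_middle (a point): Centre of the upper face of the middle foot's round pad when it is not pressed (a point fixed to the rail, 62 mm above the worktop). Pad: 40 mm across, 16 mm thick, aluminium with a black rubber top, on a coil spring; it goes straight down up to 12 mm. The point's x axis points from tag to pad, its y axis along the rail to the left (the rail is turned by up to about 0.3 rad, its right end nearer the robot).
- tag_top_middle (a point): Centre of the upper edge of the middle foot's tag when it is up (a point fixed to the rail, 55 mm above the worktop). Tag: upright steel plate, 28 mm along the rail, 10 mm thick at its top, in a guide block 60 mm from its pad's centre on the robot's side; it goes straight down 12 mm, ending 3 mm proud of its guide, against about 4 N of friction, and stays where it is pushed.
- pad_top_right (a point): Centre of the upper face of the right foot's round pad when it is not pressed (a point fixed to the rail, 62 mm above the worktop). Pad: 40 mm across, 16 mm thick, aluminium with a black rubber top, on a coil spring; it goes straight down up to 12 mm. The point's x axis points from tag to pad, its y axis along the rail to the left (the rail is turned by up to about 0.3 rad, its right end nearer the robot).
- tag_top_right (a point): Centre of the upper edge of the right foot's tag when it is up (a point fixed to the rail, 55 mm above the worktop). Tag: upright steel plate, 28 mm along the rail, 10 mm thick at its top, in a guide block 60 mm from its pad's centre on the robot's side; it goes straight down 12 mm, ending 3 mm proud of its guide, against about 4 N of friction, and stays where it is pushed.
- pad_p (a joint): How far one of the three pads is pressed down, m: 0 released, 0.012 at its stop. Springs back. The feet change places from run to run, so p, q, r say nothing about left, middle, right. Pressed 6 mm, the softest takes about 3 N, the others about 7 and 10 N.
- tag_p (a joint): How far the tag of the same foot as pad_p is pushed down, m: 0 up, 0.012 fully down.
- pad_q (a joint): How far one of the three pads is pressed down, m: 0 released, 0.012 at its stop. Springs back. The feet change places from run to run, so p, q, r say nothing about left, middle, right. Pressed 6 mm, the softest takes about 3 N, the others about 7 and 10 N.
- tag_q (a joint): How far the tag of the same foot as pad_q is pushed down, m: 0 up, 0.012 fully down.
- pad_r (a joint): How far one of the three pads is pressed down, m: 0 released, 0.012 at its stop. Springs back. The feet change places from run to run, so p, q, r say nothing about left, middle, right. Pressed 6 mm, the softest takes about 3 N, the others about 7 and 10 N.
- tag_r (a joint): How far the tag of the same foot as pad_r is pushed down, m: 0 up, 0.012 fully down.
- sample_pot: White screw-lid pot, 37 mm across, 34 mm tall, standing loose on the rail between the left and middle feet; a bystander. Origin at the centre of its underside.
- vial: Small clear vial with black cap, 18 mm across, 40 mm tall, standing loose on the rail between the middle and right feet; a bystander. Origin at the centre of its underside.
- mortar: Small mortar bowl, 62 mm across, 28 mm tall, standing behind the rail; a bystander. Origin at the centre of its underside.
- die_body: Steel pellet-die body, 38 mm across, 36 mm tall, standing in front of the rail; a bystander. Origin at the centre of its underside.
- timer: Flat white timer, 62 x 62 x 18 mm, lying in front of the rail; a bystander. Origin at the centre of its underside.

How it is judged (in metres and radians):
On the way, in this order (a step that is already met when the one before it is completed fails the run):
1. the left pad is pressed down (at least 4 mm) (value of joint any of pad_p, pad_q, pad_r above 0.004 m and horizontal distance between the grasp point and pad_top_left below 0.06 m), for 0.1 s.
2. the middle pad is pressed down (at least 4 mm) (value of joint any of pad_p, pad_q, pad_r above 0.004 m and horizontal distance between the grasp point and pad_top_middle below 0.06 m), for 0.1 s.
3. the right pad is pressed down (at least 4 mm) (value of joint any of pad_p, pad_q, pad_r above 0.004 m and horizontal distance between the grasp point and pad_top_right below 0.06 m), for 0.1 s.
4. the softest foot's tag is pushed down (value of joint tag_q above 0.01 m), for 0.1 s.
At the end, for the whole second after the job is handed in: The tag of the softest foot is down (at least 10 of its 12 mm), the other two tags are up (less than 4 mm down), all pads have sprung back and the loose things stand within 20 mm of where they were (value of joint tag_q above 0.01 m and value of joint each of tag_p, tag_r below 0.004 m and value of joint each of pad_p, pad_q, pad_r below 0.002 m and distance of each of sample_pot, vial, mortar, die_body, timer from where it was at the start of the episode below 0.02 m); the robot touches nothing.
It fails at once if a tag of a foot that is not the softest is pushed down (4 mm or more) (value of joint any of tag_p, tag_r above 0.004 m).
It fails at once if a loose thing is lifted or carried off its place (more than 20 mm) or knocked over (distance of any of sample_pot, vial, mortar, die_body, timer from where it was at the start of the episode above 0.02 m or angle between any of sample_pot, vial, mortar, die_body, timer's own z axis and vertical above 0.6 rad).
It also fails if it takes over 64 s, if anything falls off the work surface, if the arm or the gripper's body presses on something with over 40 N, if the wrist force passes 120 N, or if a joint passes its speed limit or range.

## Working session

There is one attempt and no reset: what is moved stays moved. The work goes in short steps, Python scripts to look and compute and a tool call to move; the robot and the scene stay as the last step left them, time stands still between calls to the robot, and variables do not carry over. Pictures are saved under pics/ and viewed, and the job is handed in when it is done.

Besides the shell and the picture viewer there is one more tool, called after ">>>" in YAML: its name, and indented under it one key for each argument. arm_command: Moves the arm, as the interface text tells. Its arguments: {"type":"object","properties":{"plan":{"type":"array"},"squeeze":{"type":"number"}},"required":["plan"]}

```bash
mkdir -p pics; ls; python3 - <<'E'
from bench import *
import cv2
print(sense())
for c in ("scene","top"):
    s=snapshot(c); cv2.imwrite(f"pics/{c}0.png",s["pixels"][:,:,::-1])
    print(c,s["fx"],s["fy"],s["cx"],s["cy"],s["k1"],s["extrinsics"])
    for t in ["pad_top_left","pad_top_middle","pad_top_right","tag_top_left","tag_top_middle","tag_top_right","sample_pot","vial","die_body","timer","mortar"]:
        print(t,[(d["pixel"],round(d["score"],2)) for d in pinpoint(c,t)][:3])
E
```

```text
pics
{'time': 0.0, 'joint_pos': array([-7.63415973e+01,  7.51383050e+00,  8.53318260e+01,  1.65101942e-03,
        8.72609190e+01, -4.89204548e+00]), 'qd': array([-0.0197834 ,  0.02514047, -0.03630174,  0.06993093, -0.05778631,
       -0.0155159 ]), 'joint_efforts': array([ 3.31282527e-04, -5.69402075e+01, -5.00544691e+01,  7.36151355e-05,
        1.49018818e-02,  1.55129818e-06]), 'tool_pos': array([ 190.86304699, -568.57889279,  403.6330411 ]), 'tcp_rot': array([-1.79893953e+02, -1.07315829e-02,  1.85503578e+01]), 'ft_force': array([-0.32363905, -0.47681017, -0.73089477]), 'wrist_torque': array([-0.06393579, -0.04040304,  0.03391497]), 'finger_gap': 85.37201236293745}
scene 504.24786810792796 504.24786810792796 327.95774950897237 200.148240922853 -0.12816400998034583 [[-5.08456760e-01  6.36038157e-01 -5.80454292e-01  3.24823187e+01]
 [-8.61035881e-01 -3.82929202e-01  3.34637770e-01  3.77845928e+02]
 [-9.43050846e-03  6.69940810e-01  7.42354617e-01  7.09819159e+02]
 [ 0.00000000e+00  0.00000000e+00  0.00000000e+00  1.00000000e+00]]
pad_top_left [([270.2, 217.3], 0.61)]
pad_top_middl
[... 506 characters left out ...]
493e+02]
 [-9.99745650e-01  1.09130336e-02  1.97368033e-02  9.48454433e+01]
 [ 2.04967440e-02  7.45755028e-02  9.97004703e-01  9.16704009e+02]
 [ 0.00000000e+00  0.00000000e+00  0.00000000e+00  1.00000000e+00]]
pad_top_left [([261.1, 186.7], 0.62)]
pad_top_middle [([317.3, 204.8], 0.8)]
pad_top_right [([371.0, 216.4], 0.74), ([272.9, 250.9], 0.73)]
tag_top_left [([258.0, 215.4], 0.65), ([295.4, 166.4], 0.52)]
tag_top_middle [([310.1, 229.0], 0.73)]
tag_top_right [([365.9, 243.9], 0.61)]
sample_pot [([289.7, 200.2], 0.62), ([255.3, 215.1], 0.5)]
vial [([343.8, 210.8], 0.58), ([271.2, 249.0], 0.5)]
die_body [([318.8, 258.0], 0.58)]
timer [([271.6, 251.5], 0.81)]
mortar [([292.3, 166.0], 0.64)]
```

```bash
cat > h.py <<'E'
import numpy as np, cv2
from scipy.optimize import least_squares
def ray(s,px):
    K=np.array([[s["fx"],0,s["cx"]],[0,s["fy"],s["cy"]],[0,0,1.]])
    u=cv2.undistortPoints(np.array([[px]],float),K,np.array([s["k1"],0,0,0.]))[0,0]
    E=np.array(s["extrinsics"]); return E[:3,3],E[:3,:3]@np.array([u[0],-u[1],-1])
def at(s,px,z):
    o,d=ray(s,px); return o+d*(z-o[2])/d[2]
def proj(s,P):
    E=np.array(s["extrinsics"]); c=E[:3,:3].T@(np.array(P,float)-E[:3,3])
    x,y=c[0]/-c[2],-c[1]/-c[2]; f=1+s["k1"]*(x*x+y*y)
    return np.array([s["fx"]*x*f+s["cx"],s["fy"]*y*f+s["cy"]])
E
python3 - <<'E'
from bench import *
from h import *
for c in ("scene","top"):
    s=snapshot(c)
    for t,z in [("pad_top_left",62),("pad_top_middle",62),("pad_top_right",62),("tag_top_left",55),("tag_top_middle",55),("tag_top_right",55),("sample_pot",20),("vial",20),("die_body",0),("timer",0),("mortar",0)]:
        r=pinpoint(c,t)
        print(c,t,[at(s,d["pixel"],z).round(1) for d in r[:1]])
    im=cv2.resize(s["pixels"][120:320,200:460][:,:,::-1],None,fx=3,fy=3,interpolation=cv2.INTER_CUBIC)
    cv2.imwrite(f"pics/{c}1.png",im)
E
```

```text
scene pad_top_left [array([554. , 189.1,  62. ])]
scene pad_top_middle [array([520.3,  70.2,  62. ])]
scene pad_top_right [array([493.2, -40.7,  62. ])]
scene tag_top_left [array([487.8, 199.8,  55. ])]
scene tag_top_middle [array([457.7,  86.8,  55. ])]
scene tag_top_right [array([428.8, -30.8,  55. ])]
scene sample_pot [array([526.5, 132.4,  20. ])]
scene vial [array([514.6,   9.5,  20. ])]
scene die_body [array([405.4,  58.8,   0. ])]
scene timer [array([413.8, 172.2,   0. ])]
scene mortar [array([616.5, 121.2,   0. ])]
top pad_top_left [array([558. , 190.5,  62. ])]
top pad_top_middle [array([530.2,  71.3,  62. ])]
top pad_top_right [array([496.8, -45.7,  62. ])]
top tag_top_left [array([495.3, 192.2,  55. ])]
top tag_top_middle [array([466.2,  85.7,  55. ])]
top tag_top_right [array([431.4, -35.6,  55. ])]
top sample_pot [array([532.4, 127.8,  20. ])]
top vial [array([509.8,   4.6,  20. ])]
top die_body [array([403.4,  55.2,   0. ])]
top timer [array([418.5, 172.1,   0. ])]
top mortar [array([613.6, 124.3,   0. ])]
```

View pics/scene1.png

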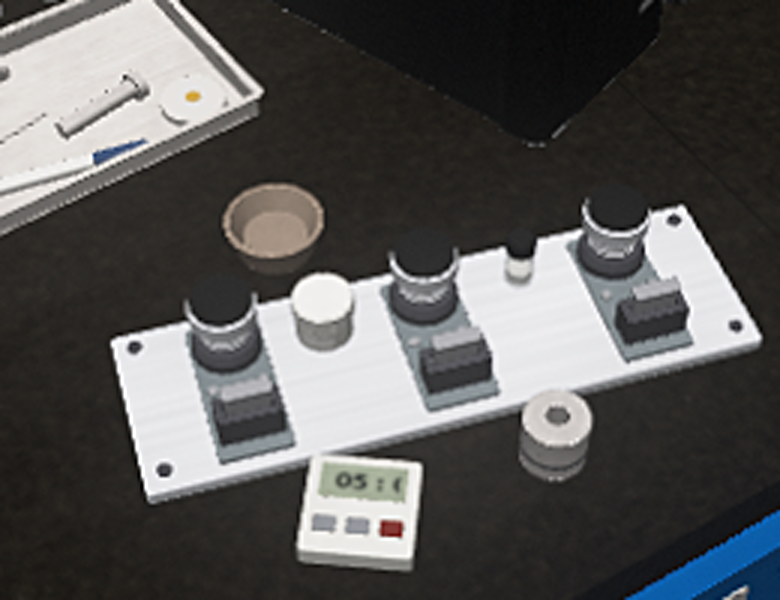

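View pics/top1.png

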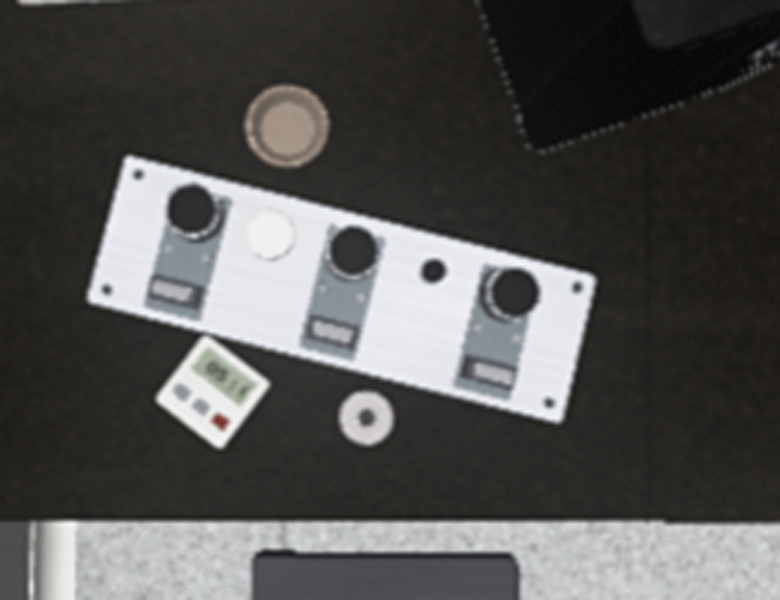

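The scene crop shows the black pads at about (221,300), (424,257) and (617,212), with the tags in front of them. The top crop shows the pads at (192,209), (352,250) and (514,293), and the tags at (174,291), (333,331) and (493,374). The networks agree with these to within a few pixels. I'll fit a rail model to my picks.

```bash
python3 - <<'E'
from bench import *
from h import *
S={c:snapshot(c) for c in("scene","top")}
Z={"scene":[(221,300),(424,257),(617,212),(246,395),(454,346),(655,293)],"top":[(192,209),(352,250),(514,293),(174,291),(333,331),(493,374)]}
def pts(p):
    x,y,a,d=p; ux=np.array([np.cos(a),np.sin(a),0]); uy=np.array([-ux[1],ux[0],0])
    m=np.array([x,y,62.]); P=[m+d*uy,m,m-d*uy]; return P+[q-60*ux-[0,0,7] for q in P]
def res(p,cs):
    return np.concatenate([proj(S[c],q)-(np.array([200,120])+(np.array(z)+.5)/3-.5) for c in cs for q,z in zip(pts(p),Z[c])])
for cs in (["scene"],["top"],["scene","top"]):
    r=least_squares(res,[525,70,-.25,120],args=(cs,)); print(cs,r.x,np.degrees(r.x[2]),r.fun.round(1))
for q in pts(r.x): print(q.round(1))
E
```

```text
['scene'] [ 5.17635607e+02  7.27660969e+01 -2.47269388e-01  1.18686968e+02] -14.167492323246167 [-0.2  0.9 -0.1 -0.2 -0.3  0.2 -0.2 -0.5  0.7 -1.   0.   0.7]
['top'] [ 5.22232607e+02  6.84250101e+01 -2.42795435e-01  1.18769418e+02] -13.911153722883492 [ 0.3  0.   0.5  0.2  0.  -0.3 -0.6 -0.1 -0.2  0.4 -0.1 -0.2]
['scene', 'top'] [ 5.20072818e+02  7.06961460e+01 -2.44234100e-01  1.18967970e+02] -13.993583163786864 [ 0.2 -0.4  0.1 -1.5 -0.1 -1.3  0.3 -1.9  1.  -2.5  0.3 -1.  -0.8  0.9
 -0.5  1.2 -1.   0.8 -1.7  0.8 -1.3  1.3 -1.2  0.9]
[548.8 186.1  62. ]
[520.1  70.7  62. ]
[491.3 -44.7  62. ]
[490.6 200.6  55. ]
[461.9  85.2  55. ]
[433.1 -30.2  55. ]
```

>>> arm_command:
  plan:
    - {"dx": 580,"dy": -602,"dz": 104,"wz": -1.0,"jaw": 1}
    - {"dx": 580,"dy": -602,"dz": 104,"wz": -1.0,"jaw": 1}
    - {"dx": 580,"dy": -602,"dz": 104,"wz": -1.0,"jaw": 1}
    - {"dx": 580,"dy": -602,"dz": 104,"wz": -1.0,"jaw": 1}
    - {"dx": 580,"dy": -602,"dz": 104,"wz": -1.0,"jaw": 1}
    - {"dx": 580,"dy": -602,"dz": 104,"wz": -1.0,"jaw": 1}
    - {"dx": 580,"dy": -602,"dz": 104,"wz": -1.0,"jaw": 1}
    - {"dx": 580,"dy": -602,"dz": 104,"wz": -1.0,"jaw": 1}
    - {"dx": 580,"dy": -602,"dz": 104,"wz": -1.0,"jaw": 1}
    - {"dx": 580,"dy": -602,"dz": 104,"wz": -1.0,"jaw": 1}
    - {"dx": 580,"dy": -602,"dz": 104,"wz": -1.0,"jaw": 1}
    - {"dx": 580,"dy": -602,"dz": 104,"wz": -1.0,"jaw": 1}
  squeeze: 20

```text
invalid input
```

>>> arm_command:
  plan:
    - {"jaw": 1,"dx": 40,"dy": -40,"dz": 5,"wx": 0,"wy": 0,"wz": -0.05}
  squeeze: 20

```text
time: 2.6
tool_pos: [211.4, -526.7, 399.4]
tcp_rot: [180.0, 0.1, 21.2]
ft_force: [0.7, 0.1, -0.8]
finger_gap: 73.1
```

>>> arm_command:
  plan:
    - {"dx": 572,"dy": -539,"dz": 100,"wx": 0,"wy": 0,"wz": -0.953,"jaw": 1}
    - {"dx": 572,"dy": -539,"dz": 100,"wx": 0,"wy": 0,"wz": -0.953,"jaw": 1}
    - {"dx": 572,"dy": -539,"dz": 100,"wx": 0,"wy": 0,"wz": -0.953,"jaw": 1}
    - {"dx": 572,"dy": -539,"dz": 100,"wx": 0,"wy": 0,"wz": -0.953,"jaw": 1}
    - {"dx": 572,"dy": -539,"dz": 100,"wx": 0,"wy": 0,"wz": -0.953,"jaw": 1}
    - {"dx": 572,"dy": -539,"dz": 100,"wx": 0,"wy": 0,"wz": -0.953,"jaw": 1}
    - {"dx": 572,"dy": -539,"dz": 100,"wx": 0,"wy": 0,"wz": -0.953,"jaw": 1}
    - {"dx": 572,"dy": -539,"dz": 100,"wx": 0,"wy": 0,"wz": -0.953,"jaw": 1}
    - {"dx": 572,"dy": -539,"dz": 100,"wx": 0,"wy": 0,"wz": -0.953,"jaw": 1}
    - {"dx": 572,"dy": -539,"dz": 100,"wx": 0,"wy": 0,"wz": -0.953,"jaw": 1}
    - {"dx": 572,"dy": -539,"dz": 100,"wx": 0,"wy": 0,"wz": -0.953,"jaw": 1}
    - {"dx": 572,"dy": -539,"dz": 100,"wx": 0,"wy": 0,"wz": -0.953,"jaw": 1}
  squeeze: 20

```text
time: 3.8
tool_pos: [467.8, 16.1, 324.8]
tcp_rot: [179.9, -0.0, 76.0]
ft_force: [0.7, -0.8, 0.2]
finger_gap: -0.1
```

>>> arm_command:
  plan:
    - {"dx": 184,"dy": 38,"dz": 25,"wx": 0,"wy": 0,"wz": 0,"jaw": 1}
    - {"dx": 184,"dy": 38,"dz": 25,"wx": 0,"wy": 0,"wz": 0,"jaw": 1}
    - {"dx": 184,"dy": 38,"dz": 25,"wx": 0,"wy": 0,"wz": 0,"jaw": 1}
    - {"dx": 184,"dy": 38,"dz": 25,"wx": 0,"wy": 0,"wz": 0,"jaw": 1}
    - {"dx": 184,"dy": 38,"dz": 25,"wx": 0,"wy": 0,"wz": 0,"jaw": 1}
    - {"dx": 184,"dy": 38,"dz": 25,"wx": 0,"wy": 0,"wz": 0,"jaw": 1}
    - {"dx": 184,"dy": 38,"dz": 25,"wx": 0,"wy": 0,"wz": 0,"jaw": 1}
  squeeze: 20

```text
time: 4.5
tool_pos: [548.5, 182.7, 299.6]
tcp_rot: [-180.0, 0.0, 76.0]
ft_force: [0.2, -0.5, -0.0]
finger_gap: -0.0
```

```bash
python3 - <<'E'
from bench import *
from h import *
s=snapshot("wrist"); cv2.imwrite("pics/w1.png",s["pixels"][:,:,::-1]); print(np.round(s["extrinsics"],2))
s2=snapshot("scene"); im=cv2.resize(s2["pixels"][100:300,180:440][:,:,::-1],None,fx=3,fy=3,interpolation=cv2.INTER_CUBIC)
cv2.imwrite("pics/scene2.png",im)
for t,z in [("pad_top_left",62),("pad_top_middle",62),("tag_top_left",55),("tag_top_middle",55)]:
    print(t,[(np.round(d["pixel"]),at(s,d["pixel"],z).round(1),round(d["score"],2)) for d in pinpoint("wrist",t)[:2]])
print(sense()["tool_pos"],sense()["ft_force"])
E
```

```text
[[ 9.7000e-01  2.3000e-01  7.0000e-02  5.6770e+02]
 [-2.4000e-01  9.3000e-01  2.8000e-01  2.5281e+02]
 [ 0.0000e+00 -2.8000e-01  9.6000e-01  2.6889e+02]
 [ 0.0000e+00  0.0000e+00  0.0000e+00  1.0000e+00]]
pad_top_left []
pad_top_middle []
tag_top_left [(array([240., 209.]), array([496. , 199.4,  55. ]), 0.61), (array([316., 255.]), array([541.5, 150.5,  55. ]), 0.32)]
tag_top_middle []
[548.65548227 182.58894951 300.0321022 ] [-0.50766009  0.1545342   0.31144074]
```

View pics/w1.png

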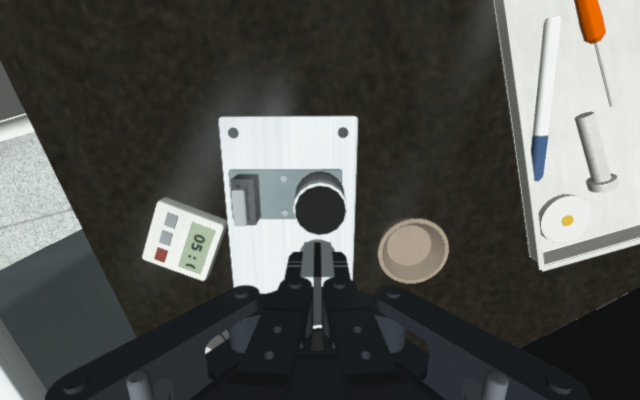

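View pics/scene2.png

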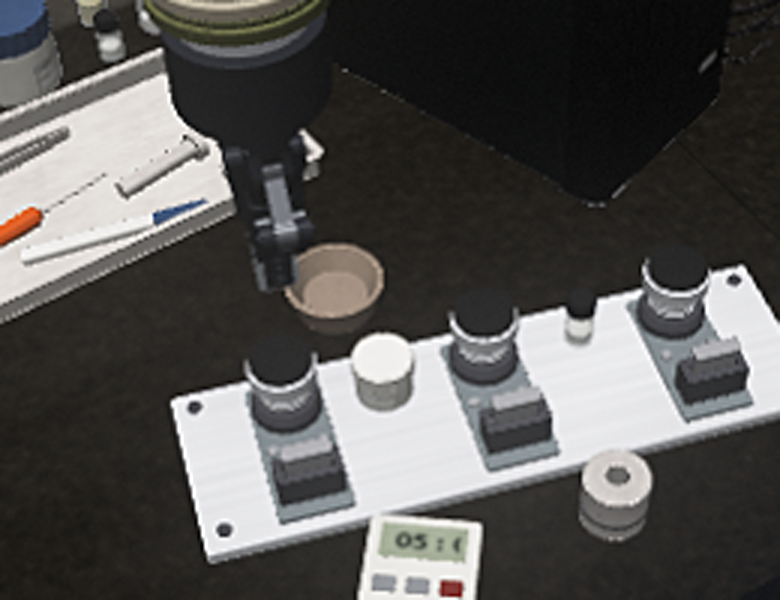

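The wrist picture shows the left pad's top centred at about (320,207) and the left tag's top at about (238,208). The shut fingertips sit at (318,240), a little short of the pad.

```bash
python3 - <<'E'
from bench import *
from h import *
s=snapshot("wrist")
print(at(s,(320,207),62),at(s,(238,208),55))
print(sense()["tool_pos"])
print(proj(s,[548.7,182.6,127]))
E
```

```text
[554.67196065 189.00494778  62.        ] [495.47343517 200.71375643  55.        ]
[548.64210259 182.75287047 299.94421326]
[313.09937293 259.01887124]
```

>>> arm_command:
  plan:
    - {"dx": 5,"dy": 2,"dz": 30,"wx": 0,"wy": 0,"wz": 0,"jaw": 1}
    - {"dx": 5,"dy": 2,"dz": 55,"wx": 0,"wy": 0,"wz": 0,"jaw": 1}
    - {"dx": 5,"dy": 2,"dz": 62,"wx": 0,"wy": 0,"wz": 0,"jaw": 1}
    - {"dx": 5,"dy": 2,"dz": 62,"wx": 0,"wy": 0,"wz": 0,"jaw": 1}
  squeeze: 20

```text
time: 5.25
tool_pos: [551.1, 187.3, 236.4]
tcp_rot: [-179.9, 0.1, 76.0]
ft_force: [0.3, -0.2, 0.7]
finger_gap: 0.1
```

>>> arm_command:
  plan:
    - {"dx": 0,"dy": 0,"dz": 3,"wx": 0,"wy": 0,"wz": 0,"jaw": 1}
    - {"dx": 0,"dy": 0,"dz": 5,"wx": 0,"wy": 0,"wz": 0,"jaw": 1}
    - {"dx": 0,"dy": 0,"dz": 5,"wx": 0,"wy": 0,"wz": 0,"jaw": 1}
    - {"dx": 0,"dy": 0,"dz": 5,"wx": 0,"wy": 0,"wz": 0,"jaw": 1}
  squeeze: 20

```text
time: 5.65
tool_pos: [552.3, 187.8, 233.6]
tcp_rot: [179.9, -0.1, 76.0]
ft_force: [0.6, 0.1, 1.0]
finger_gap: -0.2
```

>>> arm_command:
  plan:
    - {"dx": 0,"dy": 0,"dz": 2,"wx": 0,"wy": 0,"wz": 0,"jaw": 1}
    - {"dx": 0,"dy": 0,"dz": 2,"wx": 0,"wy": 0,"wz": 0,"jaw": 1}
    - {"dx": 0,"dy": 0,"dz": 2,"wx": 0,"wy": 0,"wz": 0,"jaw": 1}
  squeeze: 20

```text
time: 5.95
tool_pos: [552.1, 187.7, 230.9]
tcp_rot: [179.9, -0.0, 76.0]
ft_force: [2.4, -0.7, 2.9]
finger_gap: -0.0
```

>>> arm_command:
  plan:
    - {"dx": 0,"dy": 0,"dz": 2,"wx": 0,"wy": 0,"wz": 0,"jaw": 1}
    - {"dx": 0,"dy": 0,"dz": 2,"wx": 0,"wy": 0,"wz": 0,"jaw": 1}
    - {"dx": 0,"dy": 0,"dz": 2,"wx": 0,"wy": 0,"wz": 0,"jaw": 1}
  squeeze: 20

```text
time: 6.25
tool_pos: [552.0, 187.7, 228.7]
tcp_rot: [180.0, -0.0, 76.0]
ft_force: [2.8, 1.5, 2.7]
finger_gap: -0.3
```

>>> arm_command:
  plan:
    - {"dx": 0,"dy": 0,"dz": 2,"wx": 0,"wy": 0,"wz": 0,"jaw": 1}
    - {"dx": 0,"dy": 0,"dz": 2,"wx": 0,"wy": 0,"wz": 0,"jaw": 1}
    - {"dx": 0,"dy": 0,"dz": 2,"wx": 0,"wy": 0,"wz": 0,"jaw": 1}
  squeeze: 20

```text
time: 6.55
tool_pos: [551.9, 187.7, 226.7]
tcp_rot: [180.0, -0.0, 76.0]
ft_force: [1.2, 1.2, 4.4]
finger_gap: 0.1
```

>>> arm_command:
  plan:
    - {"dx": 0,"dy": 0,"dz": 0,"wx": 0,"wy": 0,"wz": 0,"jaw": 1}
    - {"dx": 0,"dy": 0,"dz": 0,"wx": 0,"wy": 0,"wz": 0,"jaw": 1}
  squeeze: 20

```text
time: 6.75
tool_pos: [551.9, 187.7, 226.7]
tcp_rot: [180.0, -0.0, 76.0]
ft_force: [2.0, 0.7, 4.1]
finger_gap: -0.2
```

>>> arm_command:
  plan:
    - {"dx": 0,"dy": 0,"dz": -40,"wx": 0,"wy": 0,"wz": 0,"jaw": 1}
    - {"dx": -40,"dy": 0,"dz": -45,"wx": 0,"wy": 0,"wz": 0,"jaw": 1}
    - {"dx": -80,"dy": 0,"dz": -45,"wx": 0,"wy": 0,"wz": 0,"jaw": 1}
    - {"dx": -119,"dy": 0,"dz": -45,"wx": 0,"wy": 0,"wz": 0,"jaw": 1}
    - {"dx": -119,"dy": 0,"dz": -45,"wx": 0,"wy": 0,"wz": 0,"jaw": 1}
    - {"dx": -119,"dy": 0,"dz": -12,"wx": 0,"wy": 0,"wz": 0,"jaw": 1}
    - {"dx": -119,"dy": 0,"dz": -12,"wx": 0,"wy": 0,"wz": 0,"jaw": 1}
  squeeze: 20

```text
time: 7.45
tool_pos: [520.8, 72.0, 234.4]
tcp_rot: [-179.6, 0.1, 76.0]
ft_force: [-0.7, -0.6, 1.4]
finger_gap: 0.2
```

>>> arm_command:
  plan:
    - {"dx": 0,"dy": 0,"dz": 4,"wx": 0,"wy": 0,"wz": 0,"jaw": 1}
    - {"dx": 0,"dy": 0,"dz": 7,"wx": 0,"wy": 0,"wz": 0,"jaw": 1}
    - {"dx": 0,"dy": 0,"dz": 10,"wx": 0,"wy": 0,"wz": 0,"jaw": 1}
    - {"dx": 0,"dy": 0,"dz": 10,"wx": 0,"wy": 0,"wz": 0,"jaw": 1}
    - {"dx": 0,"dy": 0,"dz": 10,"wx": 0,"wy": 0,"wz": 0,"jaw": 1}
  squeeze: 20

```text
time: 7.95
tool_pos: [523.2, 72.7, 229.4]
tcp_rot: [-180.0, -0.0, 76.1]
ft_force: [-5.6, 0.5, 6.5]
finger_gap: 0.1
```

>>> arm_command:
  plan:
    - {"dx": 0,"dy": 0,"dz": 2,"wx": 0,"wy": 0,"wz": 0,"jaw": 1}
    - {"dx": 0,"dy": 0,"dz": 2,"wx": 0,"wy": 0,"wz": 0,"jaw": 1}
    - {"dx": 0,"dy": 0,"dz": 2,"wx": 0,"wy": 0,"wz": 0,"jaw": 1}
  squeeze: 20

```text
time: 8.25
tool_pos: [523.3, 72.7, 227.7]
tcp_rot: [180.0, -0.0, 76.1]
ft_force: [-5.5, -0.1, 8.7]
finger_gap: 0.0
```

>>> arm_command:
  plan:
    - {"dx": 0,"dy": 0,"dz": 0,"wx": 0,"wy": 0,"wz": 0,"jaw": 1}
    - {"dx": 0,"dy": 0,"dz": 0,"wx": 0,"wy": 0,"wz": 0,"jaw": 1}
  squeeze: 20

```text
time: 8.45
tool_pos: [523.3, 72.7, 227.8]
tcp_rot: [180.0, -0.0, 76.1]
ft_force: [-5.0, -0.9, 7.7]
finger_gap: -0.1
```

>>> arm_command:
  plan:
    - {"dx": 0,"dy": 0,"dz": -40,"wx": 0,"wy": 0,"wz": 0,"jaw": 1}
    - {"dx": -40,"dy": 0,"dz": -45,"wx": 0,"wy": 0,"wz": 0,"jaw": 1}
    - {"dx": -80,"dy": 0,"dz": -45,"wx": 0,"wy": 0,"wz": 0,"jaw": 1}
    - {"dx": -119,"dy": 0,"dz": -45,"wx": 0,"wy": 0,"wz": 0,"jaw": 1}
    - {"dx": -119,"dy": 0,"dz": -45,"wx": 0,"wy": 0,"wz": 0,"jaw": 1}
    - {"dx": -119,"dy": 0,"dz": -45,"wx": 0,"wy": 0,"wz": 0,"jaw": 1}
    - {"dx": -119,"dy": 0,"dz": -15,"wx": 0,"wy": 0,"wz": 0,"jaw": 1}
    - {"dx": -119,"dy": 0,"dz": -15,"wx": 0,"wy": 0,"wz": 0,"jaw": 1}
  squeeze: 20

```text
time: 9.25
tool_pos: [493.0, -41.9, 238.5]
tcp_rot: [-179.7, -0.0, 76.1]
ft_force: [-1.0, 0.6, -0.9]
finger_gap: 0.3
```

>>> arm_command:
  plan:
    - {"dx": 0,"dy": 0,"dz": 5,"wx": 0,"wy": 0,"wz": 0,"jaw": 1}
    - {"dx": 0,"dy": 0,"dz": 8,"wx": 0,"wy": 0,"wz": 0,"jaw": 1}
    - {"dx": 0,"dy": 0,"dz": 11,"wx": 0,"wy": 0,"wz": 0,"jaw": 1}
    - {"dx": 0,"dy": 0,"dz": 13,"wx": 0,"wy": 0,"wz": 0,"jaw": 1}
    - {"dx": 0,"dy": 0,"dz": 13,"wx": 0,"wy": 0,"wz": 0,"jaw": 1}
  squeeze: 20

```text
time: 9.75
tool_pos: [494.7, -42.6, 229.7]
tcp_rot: [180.0, -0.1, 76.0]
ft_force: [-4.3, 4.2, 10.2]
finger_gap: 0.3
```

>>> arm_command:
  plan:
    - {"dx": 0,"dy": 0,"dz": 2,"wx": 0,"wy": 0,"wz": 0,"jaw": 1}
    - {"dx": 0,"dy": 0,"dz": 2,"wx": 0,"wy": 0,"wz": 0,"jaw": 1}
    - {"dx": 0,"dy": 0,"dz": 2,"wx": 0,"wy": 0,"wz": 0,"jaw": 1}
  squeeze: 20

```text
time: 10.05
tool_pos: [494.8, -42.7, 228.2]
tcp_rot: [180.0, -0.1, 76.0]
ft_force: [-6.0, 3.9, 11.8]
finger_gap: 0.1
```

>>> arm_command:
  plan:
    - {"dx": 0,"dy": 0,"dz": 0,"wx": 0,"wy": 0,"wz": 0,"jaw": 1}
    - {"dx": 0,"dy": 0,"dz": 0,"wx": 0,"wy": 0,"wz": 0,"jaw": 1}
  squeeze: 20

```text
time: 10.25
tool_pos: [494.8, -42.7, 228.3]
tcp_rot: [180.0, -0.1, 76.0]
ft_force: [-5.5, 4.5, 11.4]
finger_gap: -0.1
```

>>> arm_command:
  plan:
    - {"dx": 0,"dy": 0,"dz": -45,"wx": 0,"wy": 0,"wz": 0,"jaw": 1}
    - {"dx": 20,"dy": -5,"dz": -75,"wx": 0,"wy": 0,"wz": -0.1,"jaw": 1}
    - {"dx": 236,"dy": -61,"dz": -75,"wx": 0,"wy": 0,"wz": -1.571,"jaw": 1}
    - {"dx": 236,"dy": -61,"dz": -75,"wx": 0,"wy": 0,"wz": -1.571,"jaw": 1}
    - {"dx": 236,"dy": -61,"dz": -75,"wx": 0,"wy": 0,"wz": -1.571,"jaw": 1}
    - {"dx": 236,"dy": -61,"dz": -75,"wx": 0,"wy": 0,"wz": -1.571,"jaw": 1}
    - {"dx": 236,"dy": -61,"dz": -75,"wx": 0,"wy": 0,"wz": -1.571,"jaw": 1}
    - {"dx": 236,"dy": -61,"dz": -75,"wx": 0,"wy": 0,"wz": -1.571,"jaw": 1}
    - {"dx": 236,"dy": -61,"dz": -75,"wx": 0,"wy": 0,"wz": -1.571,"jaw": 1}
    - {"dx": 236,"dy": -61,"dz": -75,"wx": 0,"wy": 0,"wz": -1.571,"jaw": 1}
    - {"dx": 236,"dy": -61,"dz": -75,"wx": 0,"wy": 0,"wz": -1.571,"jaw": 1}
    - {"dx": 236,"dy": -61,"dz": -75,"wx": 0,"wy": 0,"wz": -1.571,"jaw": 1}
  squeeze: 20

```text
time: 11.45
tool_pos: [492.3, 200.8, 302.2]
tcp_rot: [180.0, 0.1, 166.4]
ft_force: [0.4, 0.2, 0.6]
finger_gap: -0.1
```

>>> arm_command:
  plan:
    - {"dx": 0,"dy": 0,"dz": 0,"wx": 0,"wy": 0,"wz": 0,"jaw": 1}
    - {"dx": 0,"dy": 0,"dz": 0,"wx": 0,"wy": 0,"wz": 0,"jaw": 1}
  squeeze: 20

```text
time: 11.65
tool_pos: [492.3, 200.6, 302.0]
tcp_rot: [180.0, 0.0, 165.8]
ft_force: [-0.2, -0.3, -1.0]
finger_gap: 0.4
```

```bash
python3 - <<'E'
from bench import *
from h import *
s=snapshot("wrist"); cv2.imwrite("pics/w2.png",s["pixels"][:,:,::-1]); np.save("w2.npy",s,allow_pickle=True)
print([(np.round(d["pixel"]),at(s,d["pixel"],55).round(1),round(d["score"],2)) for d in pinpoint("wrist","tag_top_left")[:3]])
q=sense();print(q["tool_pos"],q["tcp_rot"],q["ft_force"])
for c in("top","scene"):
    s2=snapshot(c); im=cv2.resize(s2["pixels"][120:320,200:460][:,:,::-1],None,fx=3,fy=3,interpolation=cv2.INTER_CUBIC)
    cv2.imwrite(f"pics/{c}3.png",im)
E
```

```text
[]
[492.20388512 200.55122631 301.80923383] [1.79989131e+02 2.13575667e-02 1.65870596e+02] [ 0.31497981 -0.93178116 -0.25977179]
```

View pics/w2.png

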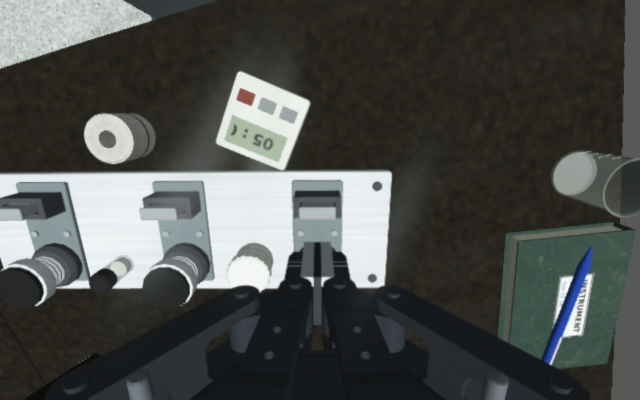

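View pics/scene3.png

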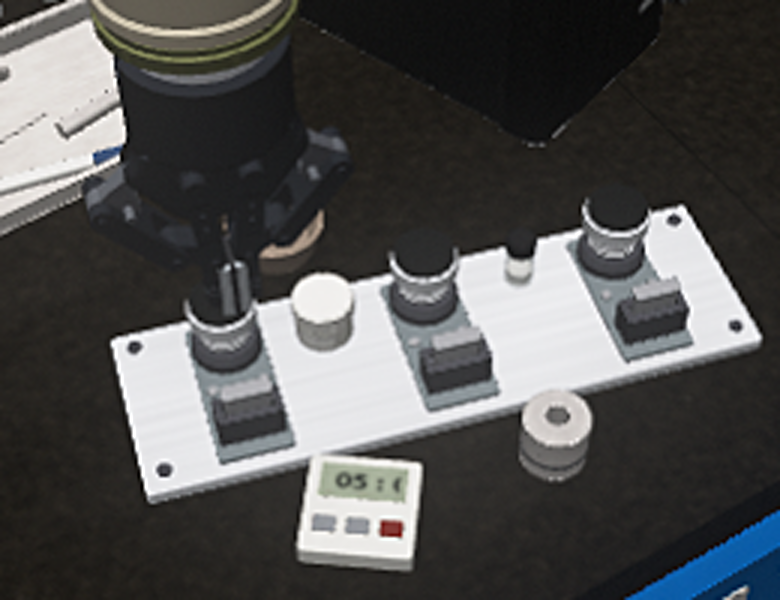

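The wrist view shows the left tag's top at about (318,212), just ahead of the fingertips. In the scene view nothing has been disturbed and all the tags are up.

```bash
python3 - <<'E'
from h import *
s=np.load("w2.npy",allow_pickle=True).item()
print(at(s,(318,213),55)); 
im=cv2.resize(s["pixels"][160:310,240:420][:,:,::-1],None,fx=4,fy=4,interpolation=cv2.INTER_CUBIC)
cv2.imwrite("pics/w2z.png",im)
E
```

```text
[494.97559163 201.37099205  55.        ]
```

View pics/w2z.png

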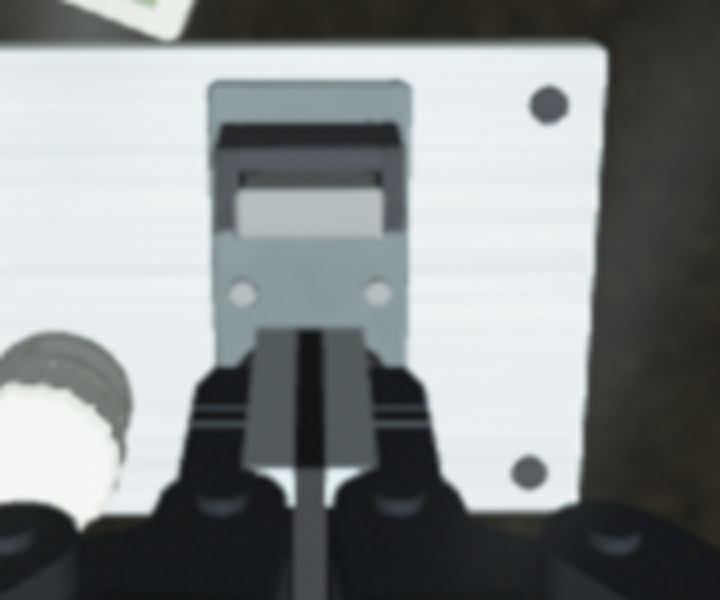

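>>> arm_command:
  plan:
    - {"dx": -1.5,"dy": 1.5,"dz": 35,"wx": 0,"wy": 0,"wz": 0,"jaw": 1}
    - {"dx": -1.5,"dy": 1.5,"dz": 65,"wx": 0,"wy": 0,"wz": 0,"jaw": 1}
    - {"dx": -1.5,"dy": 1.5,"dz": 71,"wx": 0,"wy": 0,"wz": 0,"jaw": 1}
    - {"dx": -1.5,"dy": 1.5,"dz": 71,"wx": 0,"wy": 0,"wz": 0,"jaw": 1}
  squeeze: 20

```text
time: 12.25
tool_pos: [493.4, 201.4, 229.7]
tcp_rot: [-179.9, -0.1, 166.0]
ft_force: [0.1, -1.5, -0.7]
finger_gap: 0.2
```

>>> arm_command:
  plan:
    - {"dx": 0,"dy": 0,"dz": 3,"wx": 0,"wy": 0,"wz": 0,"jaw": 1}
    - {"dx": 0,"dy": 0,"dz": 6,"wx": 0,"wy": 0,"wz": 0,"jaw": 1}
    - {"dx": 0,"dy": 0,"dz": 8,"wx": 0,"wy": 0,"wz": 0,"jaw": 1}
    - {"dx": 0,"dy": 0,"dz": 8,"wx": 0,"wy": 0,"wz": 0,"jaw": 1}
  squeeze: 20

```text
time: 12.65
tool_pos: [494.8, 201.8, 223.8]
tcp_rot: [179.9, 0.1, 166.0]
ft_force: [2.2, 0.3, 3.3]
finger_gap: -0.1
```

Contact is at about 4 N, as the tag's friction should give. I'll push on to the stop.

>>> arm_command:
  plan:
    - {"dx": 0,"dy": 0,"dz": 3,"wx": 0,"wy": 0,"wz": 0,"jaw": 1}
    - {"dx": 0,"dy": 0,"dz": 5,"wx": 0,"wy": 0,"wz": 0,"jaw": 1}
    - {"dx": 0,"dy": 0,"dz": 7,"wx": 0,"wy": 0,"wz": 0,"jaw": 1}
    - {"dx": 0,"dy": 0,"dz": 7,"wx": 0,"wy": 0,"wz": 0,"jaw": 1}
    - {"dx": 0,"dy": 0,"dz": 7,"wx": 0,"wy": 0,"wz": 0,"jaw": 1}
  squeeze: 20

```text
time: 13.15
tool_pos: [494.5, 201.7, 216.4]
tcp_rot: [180.0, 0.1, 166.0]
ft_force: [2.6, 0.1, 8.5]
finger_gap: -0.1
```

>>> arm_command:
  plan:
    - {"dx": 0,"dy": 0,"dz": 2,"wx": 0,"wy": 0,"wz": 0,"jaw": 1}
    - {"dx": 0,"dy": 0,"dz": 2,"wx": 0,"wy": 0,"wz": 0,"jaw": 1}
    - {"dx": 0,"dy": 0,"dz": 2,"wx": 0,"wy": 0,"wz": 0,"jaw": 1}
  squeeze: 20

```text
time: 13.45
tool_pos: [494.7, 201.9, 216.1]
tcp_rot: [179.9, 0.1, 166.0]
ft_force: [-6.5, -3.1, 24.8]
finger_gap: -0.2
```

The tag is on its stop: z is 216 and the force has jumped to 25 N. Moving clear now.

>>> arm_command:
  plan:
    - {"dx": 0,"dy": 0,"dz": -30,"wx": 0,"wy": 0,"wz": 0,"jaw": 1}
    - {"dx": 0,"dy": 0,"dz": -80,"wx": 0,"wy": 0,"wz": 0,"jaw": 1}
    - {"dx": 0,"dy": 0,"dz": -130,"wx": 0,"wy": 0,"wz": 0,"jaw": 1}
    - {"dx": 0,"dy": 0,"dz": -150,"wx": 0,"wy": 0,"wz": 0,"jaw": 1}
    - {"dx": 0,"dy": 0,"dz": -150,"wx": 0,"wy": 0,"wz": 0,"jaw": 1}
    - {"dx": 0,"dy": 0,"dz": -150,"wx": 0,"wy": 0,"wz": 0,"jaw": 1}
  squeeze: 20

```text
time: 14.05
tool_pos: [493.5, 201.5, 362.4]
tcp_rot: [-179.9, -0.1, 166.0]
ft_force: [-0.5, -0.3, 0.1]
finger_gap: 0.2
```

```bash
python3 - <<'E'
from bench import *
from h import *
s=snapshot("wrist"); w=s["pixels"][:,:,::-1]
s2=snapshot("scene"); im=cv2.resize(s2["pixels"][150:300,220:460][:,:,::-1],None,fx=3,fy=3,interpolation=cv2.INTER_CUBIC)
cv2.imwrite("pics/w4.png",w);cv2.imwrite("pics/scene4.png",im)
q=sense();print(q["tool_pos"],q["ft_force"],q["time"])
E
```

```text
[493.11647023 201.35466587 360.90058824] [-0.01312167  0.19782487  0.40982333] 14.15
```

View pics/w4.png

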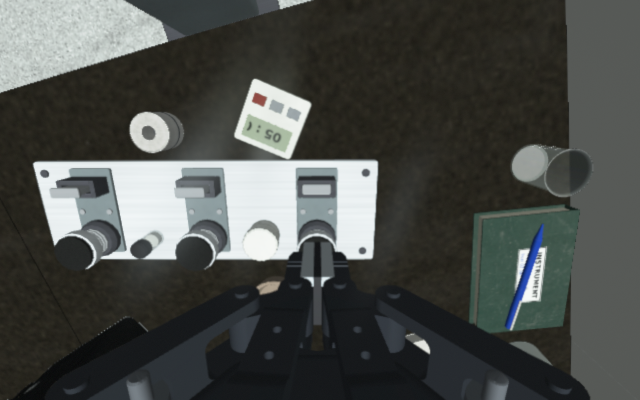

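View pics/scene4.png

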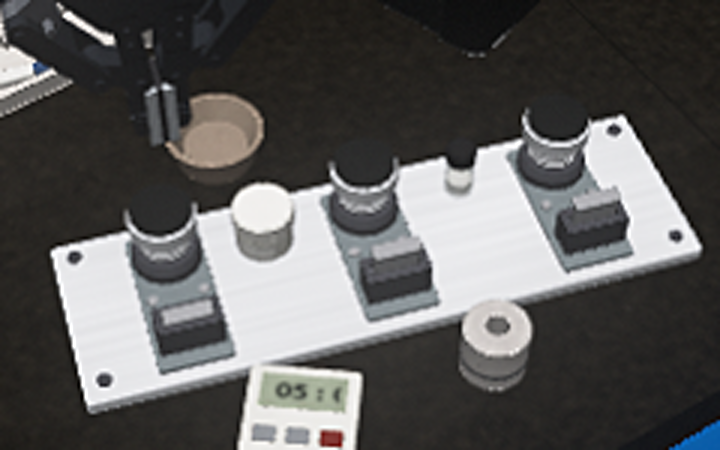

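The left tag is down: it is almost flush with its guide at (188,312) in the scene crop. The middle tag at (395,247) and the right tag at (598,202) are up. All pads have sprung back and the loose things stand where they were.

```bash
python3 -c "
from bench import *
print(hand_in())"
```

```text
the job is handed in; nothing more can be done
None
```

The left foot is the softest. I pushed its tag all the way down, moved clear and handed the job in at about 14 s of the 64 s allowed.

| Foot | Pressed about | Force |
|---|---|---|
| Left | 8 mm | 4.2 N |
| Middle | 7 mm | 8.2 N |
| Right | 7 mm | 11.5 N |

I pressed the pads in the order left, middle, right. The forces match the stated figures for the soft foot and the two sound ones.

- **Tag:** I felt about 4 N of friction at first. At tool height 216 mm, which is the full 12 mm of travel, the force rose sharply to 25 N, so the tag was on its stop.
- **Last pictures:** The left tag sits nearly flush with its guide and the other two tags are up. All three pads have sprung back, the loose things look unmoved, and the wrist force is near zero.
- **Disagreements:** The scene and top cameras differed by about 5 mm, so I refined the positions with the wrist camera. The networks found neither left pad nor left tag reliably in the wrist pictures, so I read those pixels by hand. One move call was refused for missing fields before anything moved.

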